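# Snap the clip-on cover onto the measuring cell

## Robot

A 7-joint arm with a two-finger parallel gripper is mounted at the origin on the work surface. World frame = base frame: x ahead of the robot, y to its left, z up, the work surface at z = 0. Lengths are in m, angles in rad, forces in N, time in s.
With the tool pointing down it reaches from about 0.425 to 0.95 m from the base axis. Payload 4.7 kg.
Tool frame: the origin (TCP) lies on the centre line of the jaws, within the pads' length; the fingertips stand 11 mm ahead of it and the grasp point (between the pads) lies 8 mm behind it; y points along the fingers, x is the direction in which the jaws open and shut, and the axes are right-handed (so a half turn about y gives the same grasp; the last joint's range is limited). The gripper opens to 85 mm and grips with 20 to 120 N. Pads are 22 mm wide; open, the fingers measure 114 mm over their backs; the gripper's body (76 mm by 85 mm) begins 54 mm behind the grasp point. The pads swing forward as they close: fully open they stand 13 mm farther back than shut.
Start: joints at [1.153, 0.469, -0.049, 1.532, 0.024, 1.141, -0.082], TCP at [0.256, -0.625, 0.207] pointing down, gripper open.
Joint ranges: [-2.59, 2.59], [-0.33, 1.99], [-1.39, 1.29], [0.1, 2.45], [-1.04, 4.18], [0.21, 1.99], [-2.66, 2.66]. Speed limits (rad/s): [2.57, 2.57, 3.14, 3.14, 3.14, 3.14, 3.14].

## Interface

Orientations are given as a unit quaternion [w, x, y, z].
In Python, from cell import sensors, viewer, workorder gives the robot as it stands. The module is installed in compiled form; this text tells all that it offers.
- The arm moves only by the tool apply_moves, never from a script. Its argument "increments" is a list of rows, each an object of numbers: "jaw": the closure in counts, from 0 (fully open) to 255 (shut); "dx", "dy", "dz": the shift along the tool's x, y, z in cm; "wx", "wy", "wz": the turn, a rotation vector about the tool's x, y, z in degrees. In form: [{"jaw": .., "dx": .., "dy": .., "dz": .., "wx": .., "wy": .., "wz": ..}, ...]. A call has 1 to 5 rows; each row shifts and turns the commanded pose from where the row before left it, along the tool's axes as they then stand; what a row does not reach is not made up. A row lasts 1/12 s, in which the tool goes at most 41.7 mm and 7.16 degrees, less where a joint would pass 70% of its speed; a pose out of reach is approached as far as the arm can. A call with a gripper value outside its range is refused whole. The fingers move at their own pace and stop on an object; the grip force is fixed at half the most. Time passes only in rows, so rows that do not move let the fingers close. It gives the time, the measured TCP pose, the force and the opening at its end, in the units of the state.
- sensors.state(): the state, without advancing time (a new reading comes with each control period).
- viewer.capture(name): name is "scene" or "side" or "wrist"; returns (picture, depth): 420x560x3 uint8, red, green, blue; 420x560 float32, m along the optical axis (not along the pixel's ray), 0 where there is no reading.
- viewer.camera_model(name): a dict with "fx", "fy", "cx", "cy" (pixels), "dist" ([k1, k2, p1, p2, k3] as OpenCV has them; the pictures are not rectified), "pose" (4x4, takes a point from camera to world coordinates); the wrist camera has in their place "mount" (4x4, takes a point from camera to tool coordinates, whose origin is the TCP and whose axes are the tool frame's). Camera axes: x right, y down, z forward; pixel columns grow to the right and rows downward; lengths in m; the calibration is good to about 2 mm. A picture is of the moment at which its call begins: read the wrist's pose just before it. camera_model takes no time and is no camera call.
- workorder.sign_off(): hands the job in, once; it reports no verdict.
The state is a dict: "t": time; "joint_positions": joint angles; "joint_velocities": joint speeds; "joint_torque": joint torques, N m; "tcp_pos": TCP position; "eef_rot": TCP orientation; "force": force on the tool from outside, world axes, zero at the start; "moment": the same for the moment, N m; "width": finger opening in m.
Only numpy, scipy, OpenCV 4.12 (cv2) and the standard library are available. Lean on these libraries where they do the work, as an engineer would, in place of code of your own. Each camera call takes 0.05 s, during which the arm holds its last target. There are 200 camera calls.

## Task

Put the clip-on cover (the lid with two side clip arms) over the collar of the measuring-cell unit and press it straight down, kept level, until both clip arms have snapped under the collar's rim, then let go. Press firmly but never lean on the unit with more than 25 N, and leave the other lid, the jars, the beaker, the spatula and the bottle where they are.

Things in the scene. Friction and masses are not known exactly. Their poses are not given: they have to be found in the camera images.
- cover: white plastic clip-on cover, loose, 125 to 205 g, upright on the bench: plate 66 (x) x 80 (y) x 5 mm, underside 32 mm above its foot, a bar handle on top, a fixed skirt hanging at each x side, a sprung clip arm hanging at each y end (87 mm over the arms). Origin: centre of its foot (skirts' lower edges); z up. Fits either way round (half turn)
- cover_handle (a point): middle of the cover's bar handle, 53 mm above the cover's origin, axes as the cover's. Bar 16 mm wide (x), 46 mm long (y), 32 mm high, from 37 to 69 mm above the cover's foot
- cover_hooks (a point): point on the cover's axis level with the hooks' flat catches, 16 mm above its foot. Hooks slope inward from 3 to 13 mm above the foot, catches at 16 mm. Between the arms' inner faces 81 mm, between hook tips 71 mm (y). Between the skirts 58 mm (x), flared to about 61 mm at the foot
- cell_unit: fixed low white instrument, 170 (x) x 200 (y) x 50 mm, an upright rectangular grey collar in the middle of its top. Origin: on the bench under the collar's axis, z up. Collar top 54 (x) x 66 (y) mm; 9 mm below it a round-edged rim 54 (x) x 78 (y) mm, 4 mm thick; neck below. The cover's y axis goes along this y axis, clips over the rim's y ends. Over 25 N on the unit fails
- port (a point): on the collar's axis, 94 mm above the bench; axes as the unit's. The collar's height is set by hand and NOT measured: its hard top lies 0 to 20 mm above this point, a different height each time, to be found by feel. On its top a springy black seal (4 N/mm) stands 4 mm proud
- port_foot (a point): on the collar's axis, 65 mm above the bench: where the cover's origin rests, clipped in, at the collar's lowest setting (0 to 20 mm higher at others). The hooks meet the rim about 12 mm above the clipped-in height; riding onto it takes a push of 5 to 12 N, which then eases until they snap under it; 3 mm below the clipped-in height is a hard stop
- clip_a (a joint): swing of the cover's clip arm at its +y end, rad: 0 = at rest (hanging straight), grows as it is forced outward (about 0.16 while it rides over the rim); back below 0.02 when it has snapped in
- clip_b (a joint): the same for the clip arm at the cover's -y end
- blank_lid: another white lid of the same outline but flat (66 x 80 x 17 mm) with a round knob (22 mm wide, 18 mm high) and no clip arms; loose, not to be moved. Origin: centre of its underside
- jar1: clear jar, 48 mm wide, 70 mm high, loose, not to be moved; origin at the centre of its underside
- jar2: amber jar, 60 mm wide, 100 mm high, loose, not to be moved; origin at the centre of its underside
- beaker: glass beaker, 64 mm wide, 85 mm high, loose, not to be moved; origin at the centre of its underside
- bottle: white bottle, 60 mm wide, 160 mm high, loose, not to be moved; origin at the centre of its underside
- spatula: spatula, 160 mm long, lying on the bench, loose, not to be moved; origin near its middle, x along it
- seal (a joint): how far the seal on the collar is squeezed down, m: 0 = free, about 0.001 under a clipped-in cover, 0.004 at the hard stop

How it is judged:
On the way:
1. the cover is held level above the collar (horizontal distance between cover and cell_unit below 0.012 m and angle between cover's own z axis and vertical below 0.2 rad and z of cover in the frame of cell_unit above 0.1 m), for 0.1 s.
At the end, for the whole second after the job is handed in: The cover sits on the collar with both clip arms snapped under the rim (both arms back within 0.03 rad of rest, the seal held squeezed by more than 0.4 mm, cover's origin between 61 and 87 mm above the bench), centred within 5 mm, square within 0.1 rad, level within 0.05 rad, and still (z of cover in the frame of cell_unit between 0.061 and 0.087 m and horizontal distance between cover and cell_unit below 0.005 m and angle between the y axis of cover and the y axis of cell_unit, either way round below 0.1 rad and angle between cover's own z axis and vertical below 0.05 rad and value of joint each of clip_a, clip_b below 0.03 rad and linear speed of cover below 0.02 m/s and value of joint seal above 0.0004 m); the robot touches nothing.
It fails at once if the cell unit is loaded with more than 25 N through the cover (contact force between cover and cell_unit above 25 N).
It fails at once if the robot itself presses on the cell unit with more than 25 N (contact force between any of the fingers, the arm and cell_unit above 25 N).
It fails at once if the cover is levered on: tilted more than 0.25 rad while it bears on the unit (contact force between cover and cell_unit above 2 N and angle between cover's own z axis and vertical above 0.25 rad).
It fails at once if another lid, jar, beaker, bottle or spatula is moved more than 30 mm (distance of any of blank_lid, jar1, jar2, beaker, bottle, spatula from where it was at the start of the episode above 0.03 m).
It also fails if it takes over 51 s, if anything falls off the work surface, if the arm or the gripper's body presses on something with over 40 N, if the wrist force passes 120 N, or if a joint passes its speed limit or range.

## Working session

There is one attempt and no reset: what is moved stays moved. The work goes in short steps, Python scripts to look and compute and a tool call to move; the robot and the scene stay as the last step left them, time stands still between calls to the robot, and variables do not carry over. Pictures are saved under pics/ and viewed, about 8 in all and at most 12, crops included, and the job is handed in when it is done.

Besides the shell and the picture viewer there is one more tool, called as name(argument=value, ...), one argument or row to a line, values as JSON. apply_moves: Moves the arm, as the interface text tells. Its arguments: {"type":"object","properties":{"increments":{"type":"array","items":{"type":"object","properties":{"jaw":{"type":"number"},"dx":{"type":"number"},"dy":{"type":"number"},"dz":{"type":"number"},"wx":{"type":"number"},"wy":{"type":"number"},"wz":{"type":"number"}}}}},"required":["increments"]}

```bash
mkdir -p pics; cat > h.py <<'E'
import numpy as np, cv2
from scipy.spatial.transform import Rotation as R
from cell import sensors, viewer, workorder
def q(s): w,x,y,z=s["eef_rot"]; return R.from_quat([x,y,z,w])
def cap(n):
    s=sensors.state(); p,d=viewer.capture(n); m=viewer.camera_model(n)
    if n=="wrist":
        T=np.eye(4);T[:3,:3]=q(s).as_matrix();T[:3,3]=s["tcp_pos"];P=T@np.array(m["mount"])
    else: P=np.array(m["pose"])
    return p,d,m,P
def cloud(d,m,P):
    K=np.array([[m["fx"],0,m["cx"]],[0,m["fy"],m["cy"]],[0,0,1.]])
    v,u=np.mgrid[:d.shape[0],:d.shape[1]]
    uv=np.stack([u,v],-1).reshape(-1,1,2).astype(np.float64)
    n=cv2.undistortPoints(uv,K,np.array(m["dist"],float)).reshape(d.shape+(2,))
    X=np.concatenate([n*d[...,None],d[...,None]],-1)
    W=X@P[:3,:3].T+P[:3,3]; W[d<=0]=np.nan
    return W
E
python3 - <<'E'
from h import *
s=sensors.state();print(s["t"],s["tcp_pos"],q(s).as_matrix().round(3),s["force"],s["width"])
for n in("scene","side"):
    p,d,m,P=cap(n);cv2.imwrite(f"pics/{n}0.png",p[...,::-1]);np.savez(f"{n}0",W=cloud(d,m,P),p=p)
    print(n,P.round(3).tolist())
E
```

```text
0.0 [ 0.25560408 -0.62404739  0.20581431] [[ 0.379 -0.001  0.925]
 [-0.925  0.002  0.379]
 [-0.002 -1.    -0.   ]] [ 0.51107369 -0.03865008 -0.3345825 ] 0.08513248109112766
scene [[-0.328, 0.628, -0.705, 1.449], [0.944, 0.204, -0.258, 0.312], [-0.018, -0.751, -0.66, 0.952], [0.0, 0.0, 0.0, 1.0]]
side [[0.997, -0.058, 0.047, 0.518], [-0.072, -0.572, 0.817, -0.898], [-0.02, -0.818, -0.575, 0.698], [0.0, 0.0, 0.0, 1.0]]
```

View pics/scene0.png

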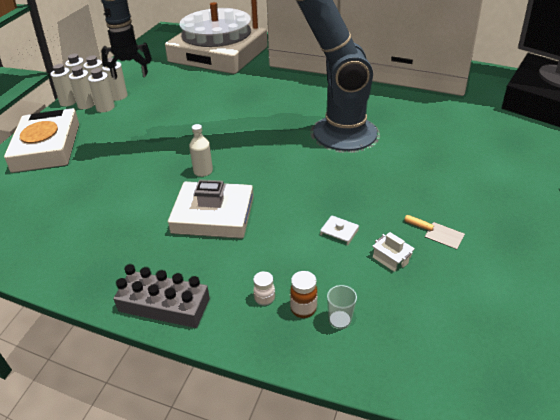

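View pics/side0.png

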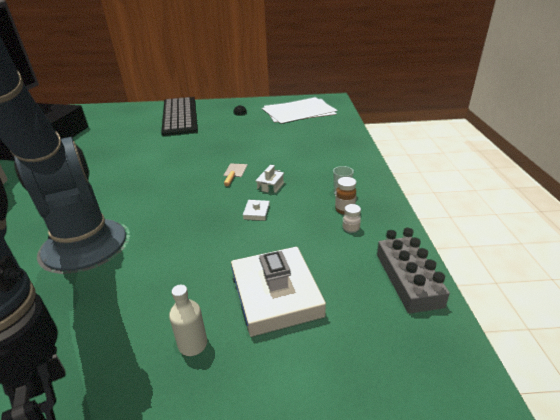

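The scene view shows the unit at about (212,207) with its collar at (209,190). The cover is at (393,250), the blank lid at (340,229), and the spatula at (435,230). Next I'll locate these in the depth clouds.

```bash
python3 - <<'E'
from h import *
for n,bc,bu in(("scene",(365,225,425,280),(160,170,262,245)),("side",(250,160,292,198),(225,240,330,335))):
    z=np.load(n+"0.npz");W=z["W"]
    for nm,b,lv in(("cover",bc,[(.005,.028),(.028,.045),(.06,.075)]),("unit",bu,[(.03,.045),(.046,.054),(.07,.092),(.092,.125)])):
        w=W[b[1]:b[3],b[0]:b[2]].reshape(-1,3);w=w[np.isfinite(w[:,2])]
        print(n,nm,"zmax",np.percentile(w[:,2],[50,90,99,100]).round(4))
        for a,c in lv:
            k=w[(w[:,2]>a)&(w[:,2]<c)]
            if len(k)<5: continue
            r=cv2.minAreaRect(k[:,:2].astype(np.float32)*1000)
            print("  ",a,c,len(k),k.mean(0).round(4),[np.round(t,1) for t in r])
W=np.load("scene0.npz")["W"]
for nm,u,v in(("bottle",202,155),("blank",340,226),("jar1",263,285),("jar2",303,285),("spat",435,229)):print(nm,W[v,u].round(3))
E
```

```text
scene cover zmax [-0.0002  0.0374  0.0684  0.071 ]
   0.005 0.028 232 [0.5362 0.2552 0.0148] [array([487.4, 263.6]), array([189.5, 116.4]), np.float64(2.9)]
   0.028 0.045 543 [0.5339 0.2537 0.0359] [array([525.1, 252.4]), array([92.1, 69.5]), np.float64(64.2)]
   0.06 0.075 126 [0.5253 0.2533 0.0661] [array([524.1, 254.5]), array([46.2, 22.9]), np.float64(59.0)]
scene unit zmax [0.0172 0.0528 0.1069 0.1127]
   0.03 0.045 416 [ 0.575  -0.2102  0.0386] [array([ 524. , -238.4]), array([171.8, 203.3]), np.float64(14.6)]
   0.046 0.054 2236 [ 0.5358 -0.2318  0.0493] [array([ 521.8, -241.4]), array([177.2, 201.8]), np.float64(13.1)]
   0.07 0.092 125 [ 0.5389 -0.236   0.0795] [array([ 535.4, -232.3]), array([35.5, 81.1]), np.float64(40.9)]
   0.092 0.125 452 [ 0.5254 -0.2373  0.1027] [array([ 520.6, -242. ]), array([64.2, 79.2]), np.float64(12.9)]
side cover zmax [0.0011 0.0383 0.0692 0.0722]
   0.005 0.028 120 [0.5219 0.2299 0.0163] [array([522.6, 232.8]), array([90. , 56.9]), np.float64(10.8)]
   0.028 0.045 245 [0.5197 0.2399 0.037 ] [array([518.2, 251.5]), array([94. , 68.6]), np.float64(64.1)]
   0.06 0.075 54 [0.5183 0.2473 0.0677] [array([516.5, 249. ]), array([47.2, 19.4]), np.float64(60.4)]
side unit zmax [0.0388 0.0523 0.1077 0.1108]
   0.03 0.045 449 [ 0.5211 -0.3291  0.0376] [array([ 480.5, -297.1]), array([125.2, 254. ]), np.float64(54.4)]
   0.046 0.054 3876 [ 0.5167 -0.2649  0.0501] [array([ 517. , -242.9]), array([169.1, 203. ]), np.float64(13.0)]
   0.07 0.092 100 [ 0.5235 -0.272   0.0774] [array([ 507.8, -261.7]), array([31.4, 70.7]), np.float64(57.4)]
   0.092 0.125 671 [ 0.5178 -0.2521  0.1039] [array([ 518.3, -247.1]), array([54.6, 72. ]), np.float64(13.0)]
bottle [ 0.363 -0.343  0.075]
blank [0.484 0.107 0.03 ]
jar1 [0.764 0.003 0.07 ]
jar2 [0.759 0.095 0.098]
spat [0.391 0.347 0.004]
```

apply_moves(
  increments=[
    {"jaw": 0, "dx": -2.1, "dy": -1.3, "dz": 3.2},
    {"jaw": 0, "dx": -2.1, "dy": -1.3, "dz": 3.2},
    {"jaw": 0, "dx": -2.1, "dy": -1.3, "dz": 3.2},
    {"jaw": 0, "dx": -2.1, "dy": -1.3, "dz": 3.2},
    {"jaw": 0, "dx": -2.1, "dy": -1.3, "dz": 3.2},
  ],
)

```text
invalid input at $.increments[0]: expected keys jaw, dx, dy, dz, wx, wy, wz
```

apply_moves(
  increments=[
    {"jaw": 0, "dx": -2.1, "dy": -1.0, "dz": 3.2},
    {"jaw": 0, "dx": -2.1, "dy": -1.0, "dz": 3.2},
    {"jaw": 0, "dx": -2.1, "dy": -1.0, "dz": 3.2},
    {"jaw": 0, "dx": -2.1, "dy": -1.0, "dz": 3.2},
    {"jaw": 0, "dx": -2.1, "dy": -1.0, "dz": 3.2},
  ],
)

```text
invalid input at $.increments[0]: expected keys jaw, dx, dy, dz, wx, wy, wz
```

```bash
python3 -c "
from h import *
print(np.array(viewer.camera_model('wrist')['mount']).round(3).tolist());s=sensors.state();print(s['t'],s['tcp_pos'],q(s).as_matrix().round(3).tolist(),s['force'])"
```

```text
[[1.0, 0.001, 0.0, 0.0], [0.0, -0.293, 0.956, -0.168], [0.001, -0.956, -0.293, 0.076], [0.0, 0.0, 0.0, 1.0]]
0.1 [ 0.25567168 -0.62408077  0.20596243] [[0.379, -0.001, 0.925], [-0.925, 0.002, 0.379], [-0.002, -1.0, -0.0]] [-0.2889297  -0.31219854 -0.44688598]
```

apply_moves(
  increments=[
    {"jaw": 0, "dx": -2.1, "dy": -1.3, "dz": 3.2, "wx": 0, "wy": 0, "wz": 0},
    {"jaw": 0, "dx": -2.1, "dy": -1.3, "dz": 3.2, "wx": 0, "wy": 0, "wz": 0},
    {"jaw": 0, "dx": -2.1, "dy": -1.3, "dz": 3.2, "wx": 0, "wy": 0, "wz": 0},
    {"jaw": 0, "dx": -2.1, "dy": -1.3, "dz": 3.2, "wx": 0, "wy": 0, "wz": 0},
    {"jaw": 0, "dx": -2.1, "dy": -1.3, "dz": 3.2, "wx": 0, "wy": 0, "wz": 0},
  ],
)

```text
t: 0.52
tcp_pos: [0.3647, -0.4649, 0.272]
eef_rot: [0.587, -0.587, 0.394, -0.394]
force: [1.1, -0.5, -0.2]
width: 0.0856
```

apply_moves(
  increments=[
    {"jaw": 0, "dx": -2.1, "dy": 0, "dz": 3.2, "wx": 0, "wy": 0, "wz": 0},
    {"jaw": 0, "dx": -2.1, "dy": 0, "dz": 3.2, "wx": 0, "wy": 0, "wz": 0},
    {"jaw": 0, "dx": -2.1, "dy": 0, "dz": 3.2, "wx": 0, "wy": 0, "wz": 0},
    {"jaw": 0, "dx": -2.1, "dy": 0, "dz": 3.2, "wx": 0, "wy": 0, "wz": 0},
    {"jaw": 0, "dx": -2.1, "dy": 0, "dz": 3.2, "wx": 0, "wy": 0, "wz": 0},
  ],
)

```text
t: 0.93
tcp_pos: [0.4729, -0.3072, 0.2717]
eef_rot: [-0.587, 0.587, -0.394, 0.394]
force: [0.8, -0.9, -0.3]
width: 0.0855
```

apply_moves(
  increments=[
    {"jaw": 0, "dx": -2.1, "dy": 0, "dz": 3.2, "wx": 0, "wy": -7, "wz": 0},
    {"jaw": 0, "dx": 0, "dy": 0, "dz": 0, "wx": 0, "wy": -7, "wz": 0},
    {"jaw": 0, "dx": 0, "dy": 0, "dz": 0, "wx": 0, "wy": -7, "wz": 0},
    {"jaw": 0, "dx": 0, "dy": 0, "dz": 0, "wx": 0, "wy": -7, "wz": 0},
    {"jaw": 0, "dx": 0, "dy": 0, "dz": 0, "wx": 0, "wy": -7, "wz": 0},
  ],
)

```text
t: 1.35
tcp_pos: [0.4939, -0.277, 0.2714]
eef_rot: [0.679, -0.679, 0.197, -0.197]
force: [-0.2, -0.3, 0.5]
width: 0.0853
```

apply_moves(
  increments=[
    {"jaw": 0, "dx": 0, "dy": 0, "dz": 0, "wx": 0, "wy": -5.7, "wz": 0},
    {"jaw": 0, "dx": 0, "dy": 0, "dz": 0, "wx": 0, "wy": 0, "wz": 0},
  ],
)

```text
t: 1.52
tcp_pos: [0.4938, -0.2773, 0.2714]
eef_rot: [0.688, -0.688, 0.165, -0.164]
force: [0.1, -0.8, -0.2]
width: 0.0854
```

```bash
python3 - <<'E'
from h import *
s=sensors.state();print(s["t"],s["tcp_pos"],q(s).as_matrix().round(3).tolist(),s["force"])
p,d,m,P=cap("wrist");cv2.imwrite("pics/w1.png",p[...,::-1]);W=cloud(d,m,P);np.savez("w1",W=W,p=p)
print(P.round(3).tolist())
E
```

```text
1.5167 [ 0.49377888 -0.27725658  0.27142901] [[0.892, -0.001, 0.453], [-0.453, 0.001, 0.892], [-0.001, -1.0, 0.0]] [ 0.10472589 -0.75682965 -0.16125213]
[[0.892, -0.432, -0.133, 0.529], [-0.452, -0.853, -0.261, -0.21], [-0.001, 0.293, -0.956, 0.439], [0.0, 0.0, 0.0, 1.0]]
```

View pics/w1.png

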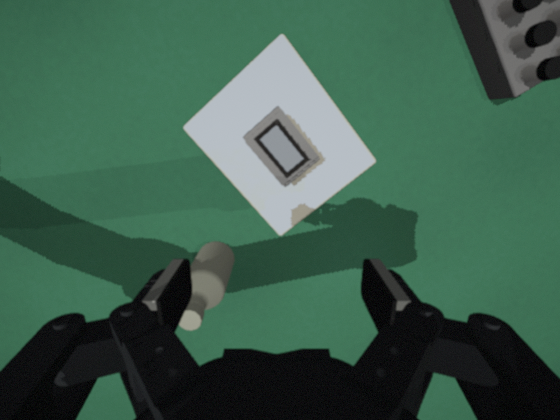

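```bash
python3 - <<'E'
from h import *
W=np.load("w1.npz")["W"][30:240,180:380].reshape(-1,3);W=W[np.isfinite(W[:,2])]
h,e=np.histogram(W[:,2],bins=np.arange(.04,.13,.002));print([(round(a,3),c) for a,c in zip(e,h) if c>8])
for a,c in((.046,.056),(.09,.099),(.1,.107),(.1,.125)):
    k=W[(W[:,2]>a)&(W[:,2]<c)]
    if len(k)>10: print(a,c,len(k),[np.round(t,4) for t in cv2.minAreaRect(k[:,:2].astype(np.float32)*1000)],np.median(k,0))
E
```

```text
[(np.float64(0.046), np.int64(112)), (np.float64(0.048), np.int64(3235)), (np.float64(0.05), np.int64(12441)), (np.float64(0.052), np.int64(967)), (np.float64(0.094), np.int64(222)), (np.float64(0.096), np.int64(171)), (np.float64(0.102), np.int64(109)), (np.float64(0.104), np.int64(1071)), (np.float64(0.106), np.int64(913)), (np.float64(0.108), np.int64(670)), (np.float64(0.11), np.int64(51))]
0.046 0.056 16755 [array([ 519.2975, -241.6474]), array([170.9396, 200.7818]), np.float64(13.1215)] [ 0.52693517 -0.22493037  0.0507151 ]
0.09 0.099 398 [array([ 520.0958, -241.8164]), array([53.3148, 77.8709]), np.float64(13.1447)] [ 0.51807256 -0.21022589  0.09590022]
0.1 0.107 1638 [array([ 519.8802, -241.9083]), array([54.0652, 66.001 ]), np.float64(13.1846)] [ 0.52114032 -0.24083451  0.10531516]
0.1 0.125 2814 [array([ 519.8802, -241.9083]), array([54.0652, 66.001 ]), np.float64(13.1846)] [ 0.52038805 -0.24054779  0.10652661]
```

apply_moves(
  increments=[
    {"jaw": 0, "dx": -2.1, "dy": 0, "dz": 3.5, "wx": 0, "wy": 0, "wz": 0},
    {"jaw": 0, "dx": -2.1, "dy": 0, "dz": 3.5, "wx": 0, "wy": 0, "wz": 0},
    {"jaw": 0, "dx": -2.1, "dy": 0, "dz": 3.5, "wx": 0, "wy": 0, "wz": 0},
    {"jaw": 0, "dx": -2.1, "dy": 0, "dz": 3.5, "wx": 0, "wy": 0, "wz": 0},
    {"jaw": 0, "dx": -2.1, "dy": 0, "dz": 3.5, "wx": 0, "wy": 0, "wz": 0},
  ],
)

```text
t: 1.98
tcp_pos: [0.4794, -0.0721, 0.2719]
eef_rot: [-0.687, 0.687, -0.166, 0.166]
force: [1.2, 1.1, 0.2]
width: 0.0856
```

apply_moves(
  increments=[
    {"jaw": 0, "dx": -2.1, "dy": 0, "dz": 3.5, "wx": 0, "wy": 0, "wz": 0},
    {"jaw": 0, "dx": -2.1, "dy": 0, "dz": 3.5, "wx": 0, "wy": 0, "wz": 0},
    {"jaw": 0, "dx": -2.1, "dy": 0, "dz": 3.5, "wx": 0, "wy": 0, "wz": 0},
    {"jaw": 0, "dx": -2.1, "dy": 0, "dz": 3.5, "wx": 0, "wy": 0, "wz": 0},
    {"jaw": 0, "dx": -2.1, "dy": 0, "dz": 3.5, "wx": 0, "wy": 0, "wz": 0},
  ],
)

```text
t: 2.4
tcp_pos: [0.4654, 0.1315, 0.2721]
eef_rot: [-0.687, 0.687, -0.166, 0.167]
force: [1.4, -0.5, -0.2]
width: 0.0856
```

apply_moves(
  increments=[
    {"jaw": 0, "dx": -0.4, "dy": 2.3, "dz": 3.0, "wx": 0, "wy": 0, "wz": 0},
    {"jaw": 0, "dx": -0.4, "dy": 2.3, "dz": 3.0, "wx": 0, "wy": 0, "wz": 0},
    {"jaw": 0, "dx": -0.2, "dy": 2.3, "dz": 3.0, "wx": 0, "wy": 0, "wz": 0},
    {"jaw": 0, "dx": 0, "dy": 0, "dz": 0, "wx": 0, "wy": 0, "wz": 0},
  ],
)

```text
t: 2.73
tcp_pos: [0.496, 0.2192, 0.1983]
eef_rot: [0.688, -0.688, 0.166, -0.161]
force: [0.6, 0.4, 0.6]
width: 0.0852
```

```bash
python3 - <<'E'
from h import *
s=sensors.state();print(s["t"],s["tcp_pos"],q(s).as_matrix().round(3).tolist(),s["force"])
p,d,m,P=cap("wrist");cv2.imwrite("pics/w2.png",p[...,::-1]);W=cloud(d,m,P);np.savez("w2",W=W,p=p)
w=W.reshape(-1,3);w=w[np.isfinite(w[:,2])&(np.hypot(w[:,0]-.52,w[:,1]-.251)<.07)]
for a,c in((.034,.041),(.064,.075)):
    k=w[(w[:,2]>a)&(w[:,2]<c)]
    if len(k)>10: print(a,c,len(k),[np.round(t,4) for t in cv2.minAreaRect(k[:,:2].astype(np.float32)*1000)],np.median(k,0))
E
```

```text
2.7333 [0.49600882 0.21919054 0.19834453] [[0.893, -0.007, 0.45], [-0.45, 0.002, 0.893], [-0.007, -1.0, -0.001]] [0.6169593  0.41727305 0.57207299]
0.034 0.041 3840 [array([522.6271, 254.2112]), array([91.4073, 66.0852]), np.float64(63.2095)] [0.52399224 0.25735228 0.0378239 ]
0.064 0.075 704 [array([522.7271, 253.7557]), array([45.1099, 15.2111]), np.float64(63.3266)] [0.52283838 0.25499325 0.06960524]
```

View pics/w2.png

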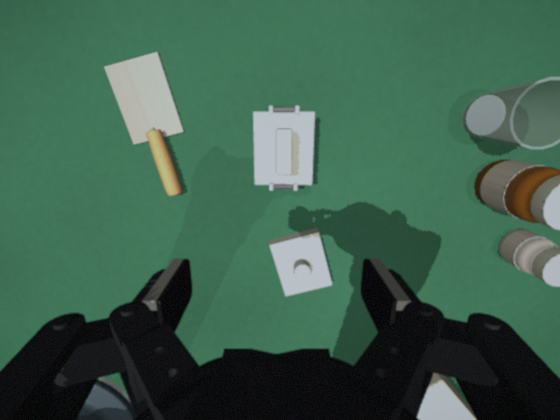

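The wrist view shows the cover at (285,147) square to the jaws. The blank lid is at (302,263) and the spatula at (150,120), both clear of the fingers.

apply_moves(
  increments=[
    {"jaw": 0, "dx": 0.4, "dy": 1.5, "dz": 2.2, "wx": 0, "wy": 0, "wz": 0},
    {"jaw": 0, "dx": 0.4, "dy": 1.5, "dz": 2.1, "wx": 0, "wy": 0, "wz": 0},
    {"jaw": 0, "dx": 0, "dy": 3.0, "dz": 0, "wx": 0, "wy": 0, "wz": 0},
    {"jaw": 0, "dx": 0, "dy": 2.0, "dz": 0, "wx": 0, "wy": 0, "wz": 0},
    {"jaw": 0, "dx": 0, "dy": 0, "dz": 0, "wx": 0, "wy": 0, "wz": 0},
  ],
)

```text
t: 3.2
tcp_pos: [0.5227, 0.2461, 0.1195]
eef_rot: [-0.685, 0.689, -0.168, 0.164]
force: [-0.5, -1.0, -0.8]
width: 0.0854
```

```bash
python3 - <<'E'
from h import *
s=sensors.state();M=q(s).as_matrix();print(s["t"],s["tcp_pos"],M.round(4).tolist(),s["force"])
print("tool delta cm",(M.T@(np.array([.5227,.254,.053])-s["tcp_pos"])*100).round(2))
E
```

```text
3.2 [0.52266808 0.24610339 0.11947727] [[0.8895, -0.0064, 0.4569], [-0.457, -0.0044, 0.8895], [-0.0036, -1.0, -0.0069]] [-0.48484439 -0.99446182 -0.84701196]
tool delta cm [-0.33  6.64  0.75]
```

apply_moves(
  increments=[
    {"jaw": 0, "dx": -0.3, "dy": 2.0, "dz": 0.7, "wx": 0.3, "wy": 0, "wz": -0.2},
    {"jaw": 0, "dx": 0, "dy": 2.0, "dz": 0, "wx": 0, "wy": 0, "wz": 0},
    {"jaw": 0, "dx": 0, "dy": 1.2, "dz": 0, "wx": 0, "wy": 0, "wz": 0},
    {"jaw": 0, "dx": 0, "dy": 0, "dz": 0, "wx": 0, "wy": 0, "wz": 0},
  ],
)

```text
t: 3.53
tcp_pos: [0.5247, 0.2549, 0.0699]
eef_rot: [0.688, -0.687, 0.165, -0.167]
force: [0.1, 0.4, -0.9]
width: 0.0855
```

```bash
python3 - <<'E'
from h import *
s=sensors.state();M=q(s).as_matrix();print(s["t"],s["tcp_pos"],M.round(4).tolist(),s["force"])
print("tool delta cm",(M.T@(np.array([.5227,.254,.053])-s["tcp_pos"])*100).round(2))
E
```

```text
3.5333 [0.52473823 0.25493665 0.06989141] [[0.8899, 0.0032, 0.4562], [-0.4562, 0.0006, 0.8899], [0.0025, -1.0, 0.002]] [ 0.07907948  0.37780713 -0.86885457]
tool delta cm [-0.14  1.69 -0.18]
```

apply_moves(
  increments=[
    {"jaw": 0, "dx": -0.1, "dy": 1.0, "dz": -0.1, "wx": 0, "wy": 0, "wz": 0},
    {"jaw": 0, "dx": 0, "dy": 0.7, "dz": 0, "wx": 0, "wy": 0, "wz": 0},
    {"jaw": 120, "dx": 0, "dy": 0, "dz": 0, "wx": 0, "wy": 0, "wz": 0},
    {"jaw": 180, "dx": 0, "dy": 0, "dz": 0, "wx": 0, "wy": 0, "wz": 0},
    {"jaw": 255, "dx": 0, "dy": 0, "dz": 0, "wx": 0, "wy": 0, "wz": 0},
  ],
)

```text
t: 3.95
tcp_pos: [0.5245, 0.2567, 0.0545]
eef_rot: [0.689, -0.686, 0.163, -0.167]
force: [0.5, -0.5, 0.8]
width: 0.0513
```

apply_moves(
  increments=[
    {"jaw": 255, "dx": 0, "dy": 0, "dz": 0, "wx": 0, "wy": 0, "wz": 0},
    {"jaw": 255, "dx": 0, "dy": 0, "dz": 0, "wx": 0, "wy": 0, "wz": 0},
    {"jaw": 255, "dx": 0, "dy": 0, "dz": 0, "wx": 0, "wy": 0, "wz": 0},
    {"jaw": 255, "dx": 0, "dy": 0, "dz": 0, "wx": 0, "wy": 0, "wz": 0},
    {"jaw": 255, "dx": 0, "dy": 0, "dz": 0, "wx": 0, "wy": 0, "wz": 0},
  ],
)

```text
t: 4.37
tcp_pos: [0.5242, 0.2565, 0.054]
eef_rot: [0.689, -0.686, 0.164, -0.167]
force: [-0.3, 0.3, -1.0]
width: 0.0001
```

```bash
python3 - <<'E'
from h import *
s=sensors.state();M=q(s).as_matrix();print(s["t"],s["tcp_pos"],M.round(4).tolist(),s["force"],s["width"])
p,d,m,P=cap("wrist");cv2.imwrite("pics/w3.png",p[...,::-1])
E
```

```text
4.3667 [0.52418544 0.25650153 0.05400659] [[0.8908, 0.0057, 0.4543], [-0.4544, 0.0031, 0.8908], [0.0037, -1.0, 0.0054]] [-0.28528867  0.33809135 -0.95468349] 7.493621035869105e-05
```

View pics/w3.png

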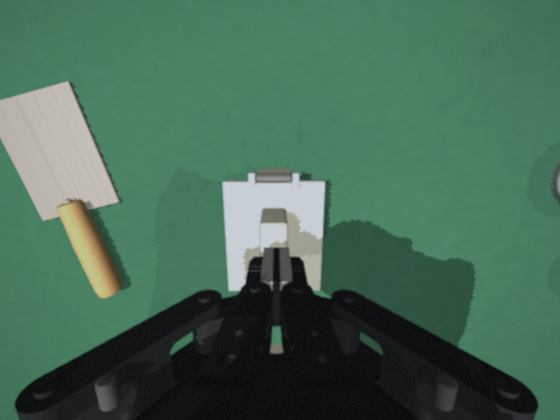

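The jaws read as fully shut with width 0, and the fingertips at (275,265) overlap the bar at (273,235). So there's no grasp. I'll check depths.

```bash
python3 - <<'E'
from h import *
s=sensors.state();print(s["width"],s["tcp_pos"])
p,d,m,P=cap("wrist");W=cloud(d,m,P)
for r in range(170,345,8): print(r,[tuple(W[r,c].round(3)) for c in(240,262,275,288)])
w=W[170:300,215:335].reshape(-1,3);w=w[np.isfinite(w[:,2])]
k=w[(w[:,2]>.03)&(w[:,2]<.042)]
print([np.round(t,4) for t in cv2.minAreaRect(k[:,:2].astype(np.float32)*1000)])
p,d,m,P=cap("scene");c=p[190:290,340:460];cv2.imwrite("pics/s4.png",cv2.resize(c,None,fx=5,fy=5)[...,::-1])
E
```

```text
0.00031721969205368973 [0.52416747 0.25651962 0.05397553]
170 [(np.float64(0.518), np.float64(0.303), np.float64(0.001)), (np.float64(0.534), np.float64(0.297), np.float64(0.016)), (np.float64(0.543), np.float64(0.293), np.float64(0.016)), (np.float64(0.551), np.float64(0.288), np.float64(0.015))]
178 [(np.float64(0.515), np.float64(0.297), np.float64(0.001)), (np.float64(0.535), np.float64(0.295), np.float64(0.04)), (np.float64(0.542), np.float64(0.292), np.float64(0.04)), (np.float64(0.55), np.float64(0.288), np.float64(0.04))]
186 [(np.float64(0.519), np.float64(0.297), np.float64(0.037)), (np.float64(0.532), np.float64(0.29), np.float64(0.038)), (np.float64(0.54), np.float64(0.286), np.float64(0.038)), (np.float64(0.547), np.float64(0.283), np.float64(0.037))]
194 [(np.float64(0.517), np.float64(0.292), np.float64(0.038)), (np.float64(0.53), np.float64(0.286), np.float64(0.038)), (np.float64(0.537), np.float64(0.282), np.float64(0.037)), (np.float64(0.545), np.float64(0.278), np.float64(0.038))]
202 [(np.float64(0.514), np.float64(0.287), np.float64(0.036)), (np.float64(0.527), n
[... 3612 characters left out ...]
273), np.float64(0.148)), (np.float64(0.52), np.float64(0.248), np.float64(0.116)), (np.float64(0.533), np.float64(0.265), np.float64(0.143))]
330 [(np.float64(0.523), np.float64(0.276), np.float64(0.153)), (np.float64(0.528), np.float64(0.272), np.float64(0.151)), (np.float64(0.475), np.float64(0.16), np.float64(0.001)), (np.float64(0.532), np.float64(0.262), np.float64(0.143))]
338 [(np.float64(0.523), np.float64(0.276), np.float64(0.155)), (np.float64(0.526), np.float64(0.269), np.float64(0.151)), (np.float64(0.471), np.float64(0.152), np.float64(0.001)), (np.float64(0.531), np.float64(0.26), np.float64(0.144))]
[array([523.6405, 256.7102]), array([86.2347, 66.3367]), np.float64(63.2805)]
```

View pics/s4.png

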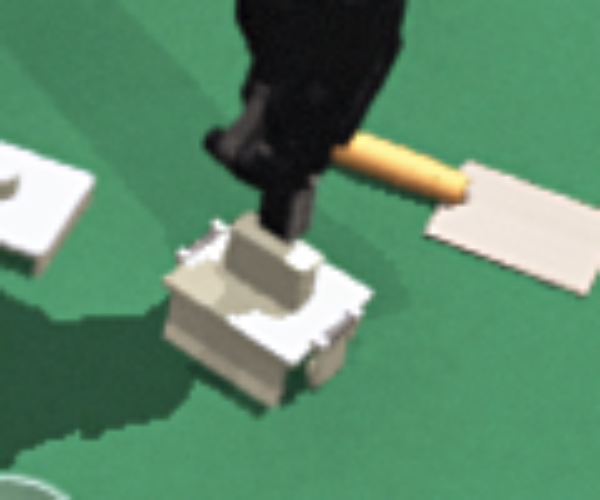

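```bash
python3 - <<'E'
from h import *
s=sensors.state();M=q(s).as_matrix();T=np.array(s["tcp_pos"])
for n in("scene","side"):
    p,d,m,P=cap(n);W=cloud(d,m,P)
    dark=(p.max(-1)<95)&(p.max(-1).astype(int)-p.min(-1)<40)
    w=W[dark];w=w[np.isfinite(w[:,2])&(np.hypot(w[:,0]-T[0],w[:,1]-T[1])<.06)&(w[:,2]>.03)]
    o=w[w[:,2].argsort()][:200:12]
    print(n,len(w));print(np.c_[o,(o-T)@M].round(3))
    if n=="side":cv2.imwrite("pics/s5.png",cv2.resize(p[110:220,220:330],None,fx=5,fy=5)[...,::-1])
    K=np.array([[m["fx"],0,m["cx"]],[0,m["fy"],m["cy"]],[0,0,1.]]);I=np.linalg.inv(P)
    for y in(0.011,-.03): print(cv2.projectPoints((T+M[:,1]*y)[None],cv2.Rodrigues(I[:3,:3])[0],I[:3,3],K,np.array(m["dist"],float))[0].ravel())
E
```

```text
scene 4026
[[ 0.526  0.246  0.077  0.007 -0.023 -0.008]
 [ 0.536  0.261  0.087  0.008 -0.033  0.01 ]
 [ 0.527  0.266  0.091 -0.002 -0.037  0.01 ]
 [ 0.537  0.258  0.095  0.011 -0.041  0.008]
 [ 0.539  0.258  0.1    0.013 -0.046  0.008]
 [ 0.535  0.247  0.103  0.014 -0.049 -0.003]
 [ 0.533  0.244  0.106  0.014 -0.052 -0.007]
 [ 0.519  0.269  0.114 -0.01  -0.06   0.009]
 [ 0.546  0.237  0.122  0.029 -0.068 -0.007]
 [ 0.528  0.25   0.127  0.007 -0.073 -0.003]
 [ 0.546  0.258  0.129  0.019 -0.075  0.012]
 [ 0.557  0.252  0.131  0.032 -0.077  0.012]
 [ 0.511  0.278  0.132 -0.021 -0.078  0.013]
 [ 0.497  0.282  0.134 -0.036 -0.08   0.011]
 [ 0.556  0.254  0.136  0.03  -0.082  0.013]
 [ 0.542  0.263  0.139  0.014 -0.085  0.014]
 [ 0.556  0.253  0.142  0.03  -0.088  0.012]]
[394.66121297 245.43134789]
[396.71915116 233.3857492 ]
side 2495
[[ 0.497  0.215  0.034 -0.005  0.019 -0.05 ]
 [ 0.533  0.252  0.089  0.01  -0.035  0.001]
 [ 0.524  0.242  0.095  0.007 -0.041 -0.013]
 [ 0.534  0.253  0.099  0.011 -0.045  0.001]
 [ 0.521  0.238  0.104  0.006 -0.051 -0.018]
 [ 0.515  0.25   0.109 -0.005 -0.055 -0.009]
 [ 0.528  0.246  0.114  0.008 -0.06  -0.007]
 [ 0.522  0.243  0.119  0.004 -0.066 -0.013]
 [ 0.516  0.247  0.125 -0.003 -0.071 -0.012]
 [ 0.497  0.258  0.127 -0.024 -0.074 -0.011]
 [ 0.544  0.228  0.129  0.031 -0.075 -0.016]
 [ 0.538  0.232  0.131  0.023 -0.077 -0.015]
 [ 0.539  0.25   0.132  0.016 -0.078  0.001]
 [ 0.557  0.246  0.133  0.035 -0.079  0.006]
 [ 0.544  0.23   0.135  0.03  -0.081 -0.014]
 [ 0.547  0.227  0.136  0.034 -0.082 -0.015]
 [ 0.541  0.231  0.138  0.027 -0.084 -0.015]]
[270.76463615 173.86764751]
[270.08853285 162.88896813]
```

View pics/s5.png

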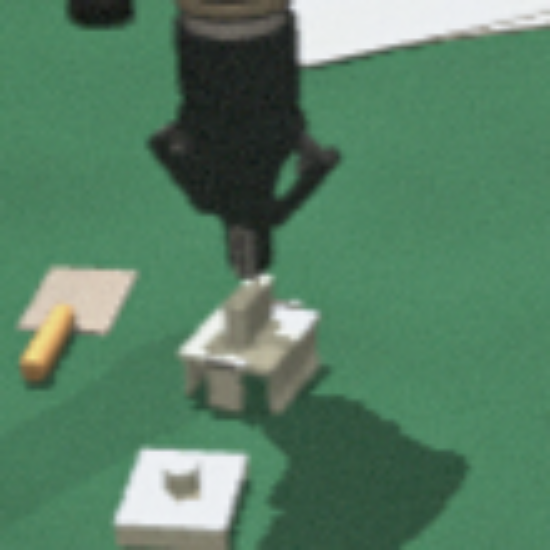

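The fingertips really end at about z 0.078, 35 mm higher than the stated tool offset implies. They closed just above the bar and the cover hasn't moved. I'll reopen, go 33 mm deeper and regrasp.

apply_moves(
  increments=[
    {"jaw": 0, "dx": 0, "dy": 0, "dz": 0, "wx": 0, "wy": 0, "wz": 0},
    {"jaw": 0, "dx": 0, "dy": 0, "dz": 0, "wx": 0, "wy": 0, "wz": 0},
    {"jaw": 0, "dx": 0, "dy": 0, "dz": 0, "wx": 0, "wy": 0, "wz": 0},
    {"jaw": 0, "dx": 0, "dy": 0, "dz": 0, "wx": -0.3, "wy": 0, "wz": 0.2},
    {"jaw": 0, "dx": 0, "dy": 0.5, "dz": 0, "wx": 0, "wy": 0, "wz": 0},
  ],
)

```text
t: 5.03
tcp_pos: [0.525, 0.2571, 0.0496]
eef_rot: [0.688, -0.687, 0.165, -0.166]
force: [0.3, 0.8, 0.9]
width: 0.0607
```

apply_moves(
  increments=[
    {"jaw": 0, "dx": 0, "dy": 1.0, "dz": 0, "wx": 0, "wy": 0, "wz": 0},
    {"jaw": 0, "dx": 0, "dy": 1.0, "dz": 0, "wx": 0, "wy": 0, "wz": 0},
    {"jaw": 0, "dx": 0, "dy": 0.8, "dz": 0, "wx": 0, "wy": 0, "wz": 0},
    {"jaw": 120, "dx": 0, "dy": 0, "dz": 0, "wx": 0, "wy": 0, "wz": 0},
    {"jaw": 255, "dx": 0, "dy": 0, "dz": 0, "wx": 0, "wy": 0, "wz": 0},
  ],
)

```text
t: 5.45
tcp_pos: [0.5235, 0.2562, 0.0198]
eef_rot: [-0.687, 0.688, -0.166, 0.165]
force: [-0.1, 0.1, 0.7]
width: 0.0638
```

apply_moves(
  increments=[
    {"jaw": 255, "dx": 0, "dy": 0, "dz": 0, "wx": 0, "wy": 0, "wz": 0},
    {"jaw": 255, "dx": 0, "dy": 0, "dz": 0, "wx": 0, "wy": 0, "wz": 0},
    {"jaw": 255, "dx": 0, "dy": 0, "dz": 0, "wx": 0, "wy": 0, "wz": 0},
    {"jaw": 255, "dx": 0, "dy": 0, "dz": 0, "wx": 0, "wy": 0, "wz": 0},
    {"jaw": 255, "dx": 0, "dy": 0, "dz": 0, "wx": 0, "wy": 0, "wz": 0},
  ],
)

```text
t: 5.87
tcp_pos: [0.5245, 0.2568, 0.0215]
eef_rot: [0.688, -0.687, 0.165, -0.166]
force: [0.1, 0.8, 1.7]
width: 0.015
```

Width is now 15 mm, which matches the bar. I'll lift and check that the cover hangs level.

apply_moves(
  increments=[
    {"jaw": 255, "dx": 0, "dy": -1.5, "dz": 0, "wx": 0, "wy": 0, "wz": 0},
    {"jaw": 255, "dx": 0, "dy": -3.0, "dz": 0, "wx": 0, "wy": 0, "wz": 0},
    {"jaw": 255, "dx": 0, "dy": -4.0, "dz": 0, "wx": 0, "wy": 0, "wz": 0},
    {"jaw": 255, "dx": 0, "dy": -4.0, "dz": 0, "wx": 0, "wy": 0, "wz": 0},
    {"jaw": 255, "dx": 0, "dy": -4.0, "dz": 0, "wx": 0, "wy": 0, "wz": 0},
  ],
)

```text
t: 6.28
tcp_pos: [0.5233, 0.256, 0.187]
eef_rot: [-0.687, 0.688, -0.166, 0.165]
force: [1.2, -0.0, -1.7]
width: 0.0147
```

apply_moves(
  increments=[
    {"jaw": 255, "dx": 0, "dy": -1.5, "dz": 0, "wx": 0, "wy": -7, "wz": 0},
    {"jaw": 255, "dx": 0, "dy": 0, "dz": 0, "wx": 0, "wy": -7, "wz": 0},
    {"jaw": 255, "dx": 0, "dy": 0, "dz": 0, "wx": 0, "wy": -7, "wz": 0},
    {"jaw": 255, "dx": 0, "dy": 0, "dz": 0, "wx": 0, "wy": -7, "wz": 0},
    {"jaw": 255, "dx": 0, "dy": 0, "dz": 0, "wx": 0, "wy": -7, "wz": 0},
  ],
)

```text
t: 6.7
tcp_pos: [0.5237, 0.2559, 0.2007]
eef_rot: [-0.705, 0.706, 0.051, -0.051]
force: [-0.2, 0.5, -2.1]
width: 0.0149
```

apply_moves(
  increments=[
    {"jaw": 255, "dx": 0, "dy": 0, "dz": 0, "wx": 0, "wy": -4.9, "wz": 0},
    {"jaw": 255, "dx": 0, "dy": 0, "dz": 0, "wx": 0, "wy": 0, "wz": 0},
  ],
)

```text
t: 6.87
tcp_pos: [0.5237, 0.256, 0.2003]
eef_rot: [-0.702, 0.703, 0.079, -0.08]
force: [0.0, 0.1, -3.0]
width: 0.0151
```

```bash
cat > meas.py <<'E'
from h import *
U=np.array([.5199,-.2418]);YU=13.15
def meas(tag,show=True):
    s=sensors.state();M=q(s).as_matrix();T=np.array(s["tcp_pos"])
    p,d,m,P=cap("wrist");W=cloud(d,m,P)
    if show: cv2.imwrite(f"pics/{tag}.png",p[...,::-1])
    print("t",s["t"],"tcp",T.round(4),"w",round(s["width"],4),"F",np.round(s["force"],1)); print("x",M[:,0].round(4),"y",M[:,1].round(4),"z",M[:,2].round(4))
    L=(W-T)@M   # tool coords
    l=L.reshape(-1,3);g=p.reshape(-1,3).astype(int)
    k=np.isfinite(l[:,0])&(abs(l[:,0])<.045)&(abs(l[:,2])<.06)&(l[:,1]>-.035)&(l[:,1]<.0)&(g.min(1)>120)
    a=l[k];med=np.median(a[:,1]);a=a[abs(a[:,1]-med)<.003]
    A=np.c_[a[:,0],a[:,2],np.ones(len(a))];c=np.linalg.lstsq(A,a[:,1],rcond=None)[0]
    print("plate pts",len(a),"ty med",med.round(4),"slope x,z",c[:2].round(4),"const",c[2].round(4))
    r=cv2.minAreaRect(a[:,[0,2]].astype(np.float32)*1000);print("rect tool x,z mm",[np.round(t,2) for t in r], "xrange",np.percentile(a[:,0],[1,99]).round(4),"zrange",np.percentile(a[:,2],[.5,99.5]).round(4))
    yaw=np.degrees(np.arctan2(M[1,0],M[0,0]));print("tool yaw",yaw.round(2))
    return T,M
E
python3 - <<'E'
from meas import *
meas("w6")
E
```

```text
t 6.8667 tcp [0.5237 0.256  0.2003] w 0.0151 F [ 0.   0.1 -3. ]
x [ 0.9746  0.224  -0.0012] y [-1.1e-03 -5.0e-04 -1.0e+00] z [-2.240e-01  9.746e-01 -2.000e-04]
plate pts 6953 ty med -0.0163 slope x,z [ 0.0006 -0.008 ] const -0.0161
rect tool x,z mm [array([ 1.08, -3.87]), array([91.98, 66.3 ]), np.float64(89.83)] xrange [-0.0314  0.0337] zrange [-0.0179  0.04  ]
tool yaw 12.94
```

View pics/w6.png

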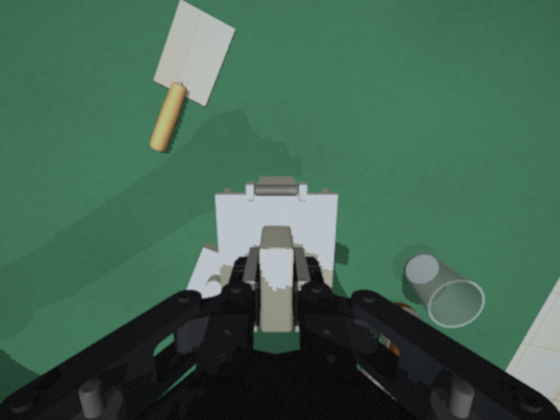

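The cover hangs level, with its plate at (276,230) and the bar gripped at (276,260). Now I'll carry it to the unit.

apply_moves(
  increments=[
    {"jaw": 255, "dx": -0.5, "dy": 0, "dz": -2.0, "wx": 0, "wy": 0, "wz": 0},
    {"jaw": 255, "dx": -0.9, "dy": 0, "dz": -3.8, "wx": 0, "wy": 0, "wz": 0},
    {"jaw": 255, "dx": -0.9, "dy": 0, "dz": -3.8, "wx": 0, "wy": 0, "wz": 0},
    {"jaw": 255, "dx": -0.9, "dy": 0, "dz": -3.8, "wx": 0, "wy": 0, "wz": 0},
    {"jaw": 255, "dx": -0.9, "dy": 0, "dz": -3.8, "wx": 0, "wy": 0, "wz": 0},
  ],
)

```text
t: 7.33
tcp_pos: [0.522, 0.0779, 0.2008]
eef_rot: [-0.703, 0.703, 0.079, -0.079]
force: [1.1, -0.5, -2.1]
width: 0.0147
```

apply_moves(
  increments=[
    {"jaw": 255, "dx": -0.9, "dy": 0, "dz": -3.8, "wx": 0, "wy": 0, "wz": 0},
    {"jaw": 255, "dx": -0.9, "dy": 0, "dz": -3.8, "wx": 0, "wy": 0, "wz": 0},
    {"jaw": 255, "dx": -0.9, "dy": 0, "dz": -3.8, "wx": 0, "wy": 0, "wz": 0},
    {"jaw": 255, "dx": -0.9, "dy": 0, "dz": -3.8, "wx": 0, "wy": 0, "wz": 0},
    {"jaw": 255, "dx": -0.9, "dy": 0, "dz": -3.8, "wx": 0, "wy": 0, "wz": 0},
  ],
)

```text
t: 7.75
tcp_pos: [0.5203, -0.1176, 0.201]
eef_rot: [-0.703, 0.703, 0.078, -0.078]
force: [0.2, 0.7, -0.9]
width: 0.0146
```

apply_moves(
  increments=[
    {"jaw": 255, "dx": -0.9, "dy": 0, "dz": -3.8, "wx": 0, "wy": 0, "wz": 0},
    {"jaw": 255, "dx": -0.9, "dy": 0, "dz": -3.8, "wx": 0, "wy": 0, "wz": 0},
    {"jaw": 255, "dx": -0.9, "dy": 0, "dz": -3.8, "wx": 0, "wy": 0, "wz": 0},
    {"jaw": 255, "dx": -0.2, "dy": 0, "dz": -0.8, "wx": 0, "wy": 0, "wz": 0},
    {"jaw": 255, "dx": 0, "dy": 0, "dz": 0, "wx": 0, "wy": 0, "wz": 0},
  ],
)

```text
t: 8.17
tcp_pos: [0.5186, -0.2459, 0.2001]
eef_rot: [-0.703, 0.703, 0.075, -0.076]
force: [-0.1, 0.5, -2.2]
width: 0.0147
```

```bash
cat >> meas.py <<'E'
def edge(n=3):
    out=[]
    for i in range(n):
        s=sensors.state();M=q(s).as_matrix();T=np.array(s["tcp_pos"])
        p,d,m,P=cap("wrist");L=(cloud(d,m,P)-T)@M
        ok=np.isfinite(L[...,0])&(abs(L[...,1]+.016)<.004)
        x=L[...,0][ok];z=L[...,2][ok]
        b=[np.percentile(z[(x>lo)&(x<lo+.004)],99) for lo in(-.030,-.026,-.022,.018,.022,.026)]
        f=(z>.015)&(z<.035); e=[np.percentile(x[f],1),np.percentile(x[f],99)]
        out.append(b+e+list(T))
    o=np.median(out,0);print("z edge",o[:6].round(4),"x edges",o[6:8].round(4),"tcp",o[8:].round(4))
    print("noise",np.std(out,0).round(4))
E
python3 - <<'E'
from meas import *
meas("w7");edge()
E
```

```text
t 8.1667 tcp [ 0.5186 -0.2459  0.2001] w 0.0147 F [-0.1  0.5 -2.2]
x [ 0.9771  0.213  -0.0014] y [-0.0012 -0.001  -1.    ] z [-2.130e-01  9.771e-01 -7.000e-04]
plate pts 6828 ty med -0.0162 slope x,z [ 0.0014 -0.0057] const -0.0162
rect tool x,z mm [array([ 1.11, -4.  ]), array([92.25, 66.46]), np.float64(89.9)] xrange [-0.0314  0.0336] zrange [-0.0177  0.0406]
tool yaw 12.3
z edge [0.0362 0.0362 0.0362 0.0362 0.0362 0.0362] x edges [-0.0312  0.0335] tcp [ 0.5197 -0.2403  0.2007]
noise [0.     0.     0.     0.     0.     0.     0.     0.     0.0003 0.0014
 0.0002]
```

```bash
cat >> meas.py <<'E'
def unit():
    s=sensors.state();M=q(s).as_matrix();T=np.array(s["tcp_pos"])
    p,d,m,P=cap("wrist");cv2.imwrite("pics/u.png",p[...,::-1]);W=cloud(d,m,P)
    k=np.isfinite(W[...,2])&(abs(W[...,2]-.0505)<.004)&(np.hypot(W[...,0]-.52,W[...,1]+.242)<.14)
    r=R.from_euler('z',YU,degrees=True).as_matrix()[:2,:2]
    w=(W[k][:,:2]-U)@r; w=w*1000   # unit frame offsets from assumed centre, mm
    xs=[];
    for lo in range(-95,95,5):
        f=(w[:,1]>lo)&(w[:,1]<lo+5)
        if f.sum()>20: xs.append((lo,w[f,0].min().round(1),w[f,0].max().round(1)))
    ys=[]
    for lo in range(-80,80,10):
        f=(w[:,0]>lo)&(w[:,0]<lo+10)
        if f.sum()>20: ys.append((lo,w[f,1].min().round(1),w[f,1].max().round(1)))
    print("t",s["t"],"tcp",T.round(4),"yaw",np.degrees(np.arctan2(M[1,0],M[0,0])).round(2),"y",M[:,1].round(4))
    print([tuple(map(float,a)) for a in xs]);print([tuple(map(float,a)) for a in ys])
E
python3 - <<'E'
from meas import *
edge(2);unit()
E
```

```text
z edge [0.0362 0.0362 0.0362 0.0362 0.0362 0.0361] x edges [-0.0312  0.0335] tcp [ 0.5202 -0.2388  0.2011]
noise [0.     0.     0.     0.     0.     0.     0.     0.0001 0.     0.
 0.    ]
t 8.4667 tcp [ 0.5202 -0.239   0.2011] yaw 13.03 y [ 2.e-04  1.e-04 -1.e+00]
[(-95.0, -85.2, 83.8), (-90.0, -84.9, 83.4), (-85.0, -86.2, 84.7), (-80.0, -84.5, 84.4), (-75.0, -83.8, 83.7), (-70.0, -84.7, 83.4), (-65.0, -84.7, 84.5), (-60.0, -83.8, 84.2), (-55.0, -83.6, 83.5), (-50.0, -84.6, 84.5), (-45.0, -84.1, 84.4), (-40.0, -83.6, 83.5), (-35.0, -84.9, 84.9), (-30.0, -84.2, 84.5), (-25.0, -83.8, 83.9), (-20.0, -84.9, 83.5), (-15.0, -84.2, 84.8), (-10.0, -83.6, 84.3), (-5.0, -85.1, 83.2), (0.0, -84.3, 84.7), (5.0, -83.5, 84.2), (10.0, -85.9, 83.6), (15.0, -85.0, 84.6), (20.0, -86.1, 84.3), (25.0, -86.0, 83.7), (30.0, -84.9, 84.8), (35.0, -85.9, 84.3), (40.0, -85.3, 83.5), (45.0, -85.0, 84.8), (50.0, -85.9, 84.2), (55.0, -85.1, 83.7), (60.0, -86.1, 84.7), (65.0, -86.1, 83.9), (70.0, -85.3, 83.5), (75.0, -86.1, 84.4), (80.0, -85.2, 83.9), (85.0, -84.8, 84.9), (90.0, -86.1, 84.5)]
[(-80.0, -98.2, 100.1), (-70.0, -97.8, 100.0), (-60.0, -0.3, 100.0), (-50.0, -0.5, 100.0), (-40.0, -0.5, 100.0), (-30.0, 33.1, 100.0), (-20.0, 33.3, 100.0), (-10.0, 33.2, 100.0), (0.0, 34.2, 100.0), (10.0, 34.2, 99.9), (20.0, 33.4, 99.9), (30.0, -0.5, 99.9), (40.0, -0.7, 99.9), (50.0, -0.5, 99.9), (60.0, -0.6, 99.9), (70.0, -97.9, 99.8)]
```

View pics/u.png

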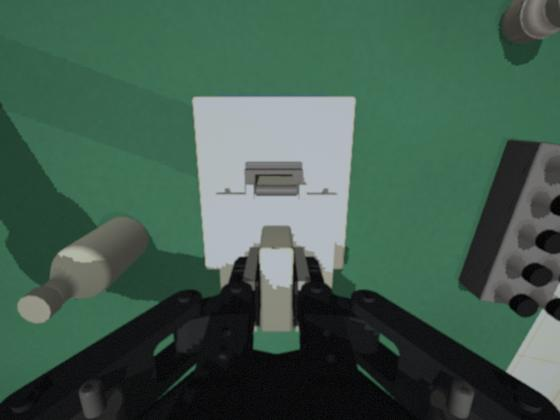

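apply_moves(
  increments=[
    {"jaw": 255, "dx": -0.24, "dy": 1.5, "dz": 0.11, "wx": 0, "wy": 0, "wz": 0},
    {"jaw": 255, "dx": 0, "dy": 2.0, "dz": 0, "wx": 0, "wy": 0, "wz": 0},
    {"jaw": 255, "dx": 0, "dy": 1.5, "dz": 0, "wx": 0, "wy": 0, "wz": 0},
    {"jaw": 255, "dx": 0, "dy": 0.8, "dz": 0, "wx": 0, "wy": 0, "wz": 0},
    {"jaw": 255, "dx": 0, "dy": 0, "dz": 0, "wx": 0, "wy": 0, "wz": 0},
  ],
)

```text
t: 8.93
tcp_pos: [0.5162, -0.2395, 0.1412]
eef_rot: [0.703, -0.702, -0.079, 0.081]
force: [-0.5, -0.4, -1.7]
width: 0.0147
```

```bash
python3 - <<'E'
from meas import *
r=R.from_euler('z',YU,degrees=True).as_matrix()[:2,:2]
for n in("scene","side"):
    W0=np.load(n+"0.npz")["W"]; p,d,m,P=cap(n);W=cloud(d,m,P)
    cv2.imwrite(f"pics/{n}8.png",p[...,::-1])
    for nm,w,cz,tol in(("unit before",W0,.0505,.004),("collar before",W0,.1065,.005),("plate now",W,.157,.006),):
        k=np.isfinite(w[...,2])&(abs(w[...,2]-cz)<tol)&(np.hypot(w[...,0]-.52,w[...,1]+.242)<(.14 if cz<.06 else .065))
        if nm=="plate now": k&=p.min(-1)>90
        a=(w[k][:,:2]-U)@r*1000
        # median band edges
        def ed(i,j,lo,hi):
            b=[(a[(a[:,j]>=t)&(a[:,j]<t+6),i]) for t in range(lo,hi,6)];b=[x for x in b if len(x)>3]
            return np.median([x.min() for x in b]).round(1),np.median([x.max() for x in b]).round(1),len(b)
        h=80 if cz<.06 else 24
        print(n,nm,len(a),"x",ed(0,1,-h,h),"y",ed(1,0,-h,h),"z",np.median(w[k][:,2]).round(4))
edge(1)
E
```

```text
scene unit before 2170 x (np.float64(-77.2), np.float64(86.3), 27) y (np.float64(-97.4), np.float64(99.0), 27) z 0.0493
scene collar before 313 x (np.float64(-26.4), np.float64(27.0), 8) y (np.float64(-31.7), np.float64(32.2), 8) z 0.1053
scene plate now 397 x (np.float64(4.1), np.float64(34.3), 8) y (np.float64(-42.1), np.float64(42.6), 8) z 0.1546
side unit before 3858 x (np.float64(-87.0), np.float64(80.2), 27) y (np.float64(-100.5), np.float64(96.9), 27) z 0.0501
side collar before 529 x (np.float64(-29.5), np.float64(23.6), 8) y (np.float64(-34.3), np.float64(29.6), 8) z 0.1058
side plate now 580 x (np.float64(-36.8), np.float64(28.9), 8) y (np.float64(-47.5), np.float64(4.3), 8) z 0.158
z edge [0.0361 0.0362 0.0362 0.0361 0.0363 0.0361] x edges [-0.0312  0.0334] tcp [ 0.5178 -0.24    0.1434]
noise [0. 0. 0. 0. 0. 0. 0. 0. 0. 0. 0.]
```

apply_moves(
  increments=[
    {"jaw": 255, "dx": 0, "dy": 0, "dz": 0, "wx": 0, "wy": 0, "wz": 0},
    {"jaw": 255, "dx": 0, "dy": 0, "dz": 0, "wx": 0, "wy": 0, "wz": 0},
    {"jaw": 255, "dx": 0, "dy": 0, "dz": 0, "wx": 0, "wy": 0, "wz": 0},
    {"jaw": 255, "dx": 0, "dy": 0, "dz": 0, "wx": 0, "wy": 0, "wz": 0},
  ],
)

```text
t: 9.42
tcp_pos: [0.5175, -0.2406, 0.1434]
eef_rot: [-0.702, 0.703, 0.079, -0.079]
force: [-0.4, -0.8, -2.4]
width: 0.015
```

```bash
python3 - <<'E'
from meas import *
r=R.from_euler('z',YU,degrees=True).as_matrix()[:2,:2]
edge(2); unit()
for n in("scene","side"):
    W0=np.load(n+"0.npz")["W"]; p,d,m,P=cap(n);W=cloud(d,m,P)
    w=W; k=np.isfinite(w[...,2])&(abs(w[...,2]-.158)<.005)&(np.hypot(w[...,0]-.52,w[...,1]+.242)<.065)&(p.min(-1)>90)
    a=np.c_[(w[k][:,:2]-U)@r*1000,w[k][:,2]*1000]
    print(n,len(a),"zmed",np.median(a[:,2]).round(1))
    for lo in range(-36,36,8):
        f=(a[:,0]>=lo)&(a[:,0]<lo+8)
        if f.sum()>3: print("  x",lo,"y",a[f,1].min().round(1),a[f,1].max().round(1),end=";")
    print()
    for lo in range(-48,48,8):
        f=(a[:,1]>=lo)&(a[:,1]<lo+8)
        if f.sum()>3: print("  y",lo,"x",a[f,0].min().round(1),a[f,0].max().round(1),end=";")
    print()
    cv2.imwrite(f"pics/{n}9.png",p[...,::-1])
a=cv2.imread("pics/scene9.png")[150:240,160:260];b=cv2.imread("pics/side9.png")[210:330,220:330]
cv2.imwrite("pics/both9.png",np.hstack([cv2.resize(a,(400,360)),cv2.resize(b,(380,360))]))
E
```

```text
z edge [0.0362 0.0362 0.0362 0.0362 0.0362 0.0362] x edges [-0.0312  0.0335] tcp [ 0.5174 -0.2406  0.1433]
noise [0.     0.0001 0.     0.     0.0001 0.     0.     0.     0.     0.
 0.0001]
t 9.5167 tcp [ 0.5174 -0.2405  0.1431] yaw 12.87 y [ 3.e-04 -2.e-04 -1.e+00]
[(-95.0, -85.6, 82.6), (-90.0, -85.1, 84.0), (-85.0, -86.1, 83.3), (-80.0, -85.1, 84.3), (-75.0, -84.7, 83.5), (-70.0, -85.7, 84.6), (-65.0, -85.0, 83.9), (-60.0, -86.0, 83.4), (-55.0, -85.2, 84.3), (-50.0, -86.2, 83.2), (-45.0, -85.3, 84.2), (-40.0, -85.0, 83.6), (-35.0, -85.7, 84.5), (-30.0, -85.9, 83.8), (-25.0, -85.3, 83.1), (-20.0, -84.5, 84.2), (-15.0, -85.7, 83.6), (-10.0, -86.2, 84.7), (-5.0, -85.7, 83.5), (0.0, -84.8, 84.8), (5.0, -85.8, 83.4), (10.0, -84.9, 84.5), (15.0, -85.7, 83.7), (20.0, -85.7, 84.2), (25.0, -85.5, 83.7), (30.0, -85.8, 84.4), (35.0, -85.5, 83.6), (40.0, -86.0, 84.5), (45.0, -85.2, 83.7), (50.0, -86.0, 84.4), (55.0, -85.0, 83.8), (60.0, -85.7, 84.9), (65.0, -84.5, 83.5), (70.0, -85.6, 84.5), (75.0, -85.6, 84.4), (80.0, -85.5, 84.3), (85.0, -85.5, 84.7), (90.0, -84.8, 84.0)]
[(-80.0, -98.1, 100
[... 487 characters left out ...]
 20 y -46.3 38.1;  x 28 y -41.7 37.3;
  y -48 x -31.7 34.6;  y -40 x -27.0 34.4;  y -32 x -3.0 37.1;  y -24 x 3.6 36.2;  y -16 x 5.9 34.3;  y -8 x 6.2 35.5;  y 0 x 3.9 34.9;  y 8 x -34.4 34.3;  y 16 x -31.6 33.2;  y 24 x -32.9 34.1;  y 32 x -31.5 33.4;  y 40 x -12.2 16.8;
side 569 zmed 158.6
  x -36 y -44.0 37.3;  x -28 y -42.9 36.7;  x -20 y -49.3 45.3;  x -12 y -46.8 -4.0;  x -4 y -48.1 -23.6;  x 4 y -50.9 1.7;  x 12 y -42.5 10.8;  x 20 y -44.1 32.1;  x 28 y -37.1 35.8;
  y -48 x -36.8 27.4;  y -40 x -36.8 28.7;  y -32 x -36.9 27.8;  y -24 x -36.6 29.1;  y -16 x -35.6 29.3;  y -8 x -36.6 28.2;  y 0 x -36.8 29.3;  y 8 x -36.4 28.6;  y 16 x -36.8 29.2;  y 24 x -36.7 28.6;  y 32 x -35.6 28.6;
```

View pics/both9.png

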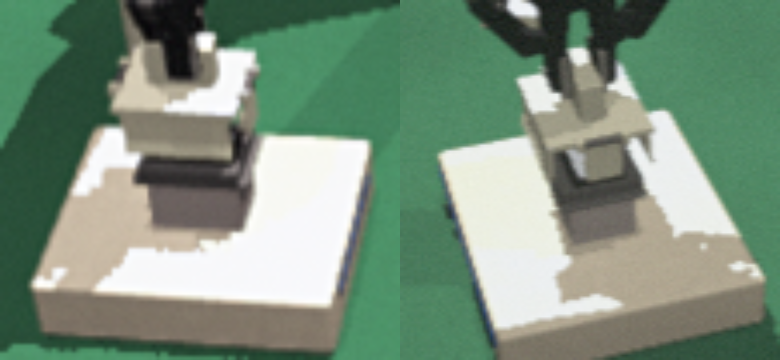

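The scene camera, side camera and wrist camera agree that the cover is about 1.5 mm too far toward −y and fine in x. The picture shows it level above the dark collar, which it nearly lines up with. I'll correct and lower it.

apply_moves(
  increments=[
    {"jaw": 255, "dx": 0.03, "dy": 0, "dz": 0.15, "wx": 0, "wy": 0, "wz": 0},
    {"jaw": 255, "dx": 0, "dy": 0.4, "dz": 0, "wx": 0, "wy": 0, "wz": 0},
    {"jaw": 255, "dx": 0, "dy": 0.4, "dz": 0, "wx": 0, "wy": 0, "wz": 0},
    {"jaw": 255, "dx": 0, "dy": 0, "dz": 0, "wx": 0, "wy": 0, "wz": 0},
    {"jaw": 255, "dx": 0, "dy": 0, "dz": 0, "wx": 0, "wy": 0, "wz": 0},
  ],
)

```text
t: 10.08
tcp_pos: [0.5169, -0.2388, 0.1344]
eef_rot: [0.703, -0.702, -0.079, 0.08]
force: [1.1, 0.5, -1.8]
width: 0.0149
```

apply_moves(
  increments=[
    {"jaw": 255, "dx": 0, "dy": 0.3, "dz": 0, "wx": 0, "wy": 0, "wz": 0},
    {"jaw": 255, "dx": 0, "dy": 0.3, "dz": 0, "wx": 0, "wy": 0, "wz": 0},
    {"jaw": 255, "dx": 0, "dy": 0, "dz": 0, "wx": 0, "wy": 0, "wz": 0},
    {"jaw": 255, "dx": 0, "dy": 0, "dz": 0, "wx": 0, "wy": 0, "wz": 0},
  ],
)

```text
t: 10.42
tcp_pos: [0.5171, -0.2389, 0.1287]
eef_rot: [0.703, -0.703, -0.079, 0.079]
force: [0.5, 0.5, -1.3]
width: 0.0147
```

```bash
cat > st.py <<'E'
from h import *
s=sensors.state();M=q(s).as_matrix();T=np.array(s["tcp_pos"])
print(s["t"],T.round(4),"F",np.round(s["force"],1),"Mo",np.round(s["moment"],2),"y",M[:,1].round(4),"yaw",np.degrees(np.arctan2(M[1,0],M[0,0])).round(2),"w",s["width"])
r=R.from_euler('z',13,degrees=True).as_matrix()[:2,:2];print(((T[:2]-[.5199,-.2418])@r*1000).round(2))
E
python3 st.py
```

```text
10.4167 [ 0.5171 -0.2389  0.1287] F [ 0.5  0.5 -1.3] Mo [ 0.03 -0.01 -0.07] y [-4.e-04  2.e-04 -1.e+00] yaw 12.88 w 0.014692379303078764
[-2.08  3.48]
```

apply_moves(
  increments=[
    {"jaw": 255, "dx": 0, "dy": 0.3, "dz": 0, "wx": 0, "wy": 0, "wz": 0},
    {"jaw": 255, "dx": 0, "dy": 0.3, "dz": 0, "wx": 0, "wy": 0, "wz": 0},
    {"jaw": 255, "dx": 0, "dy": 0, "dz": 0, "wx": 0, "wy": 0, "wz": 0},
  ],
)

```text
t: 10.67
tcp_pos: [0.5167, -0.2388, 0.1222]
eef_rot: [0.703, -0.702, -0.079, 0.08]
force: [0.0, -0.3, -2.4]
width: 0.015
```

apply_moves(
  increments=[
    {"jaw": 255, "dx": 0, "dy": 0.3, "dz": 0, "wx": 0, "wy": 0, "wz": 0},
    {"jaw": 255, "dx": 0, "dy": 0.3, "dz": 0, "wx": 0, "wy": 0, "wz": 0},
    {"jaw": 255, "dx": 0, "dy": 0, "dz": 0, "wx": 0, "wy": 0, "wz": 0},
    {"jaw": 255, "dx": 0, "dy": 0, "dz": 0, "wx": 0, "wy": 0, "wz": 0},
  ],
)

```text
t: 11.0
tcp_pos: [0.5171, -0.2389, 0.1167]
eef_rot: [0.703, -0.703, -0.079, 0.079]
force: [-0.3, 0.2, -2.4]
width: 0.015
```

```bash
python3 st.py
```

```text
11.0 [ 0.5171 -0.2389  0.1167] F [-0.3  0.2 -2.4] Mo [ 0.06  0.   -0.04] y [-4.e-04  2.e-04 -1.e+00] yaw 12.88 w 0.014972106108267843
[-2.1   3.48]
```

The foot is about 9 mm below the collar top with no contact force, so it's aligned. I'll continue in small steps.

apply_moves(
  increments=[
    {"jaw": 255, "dx": 0, "dy": 0.2, "dz": 0, "wx": 0, "wy": 0, "wz": 0},
    {"jaw": 255, "dx": 0, "dy": 0.2, "dz": 0, "wx": 0, "wy": 0, "wz": 0},
    {"jaw": 255, "dx": 0, "dy": 0, "dz": 0, "wx": 0, "wy": 0, "wz": 0},
  ],
)

```text
t: 11.25
tcp_pos: [0.517, -0.2389, 0.1125]
eef_rot: [0.703, -0.703, -0.079, 0.079]
force: [0.7, -0.6, -2.1]
width: 0.0149
```

apply_moves(
  increments=[
    {"jaw": 255, "dx": 0, "dy": 0.2, "dz": 0, "wx": 0, "wy": 0, "wz": 0},
    {"jaw": 255, "dx": 0, "dy": 0, "dz": 0, "wx": 0, "wy": 0, "wz": 0},
    {"jaw": 255, "dx": 0, "dy": 0, "dz": 0, "wx": 0, "wy": 0, "wz": 0},
  ],
)

```text
t: 11.5
tcp_pos: [0.5172, -0.2389, 0.1108]
eef_rot: [0.703, -0.703, -0.079, 0.079]
force: [-0.1, -0.2, -1.7]
width: 0.0146
```

apply_moves(
  increments=[
    {"jaw": 255, "dx": 0, "dy": 0.2, "dz": 0, "wx": 0, "wy": 0, "wz": 0},
    {"jaw": 255, "dx": 0, "dy": 0, "dz": 0, "wx": 0, "wy": 0, "wz": 0},
    {"jaw": 255, "dx": 0, "dy": 0, "dz": 0, "wx": 0, "wy": 0, "wz": 0},
  ],
)

```text
t: 11.75
tcp_pos: [0.5174, -0.2385, 0.1089]
eef_rot: [0.703, -0.703, -0.08, 0.079]
force: [1.1, 1.0, -1.1]
width: 0.0148
```

apply_moves(
  increments=[
    {"jaw": 255, "dx": 0, "dy": 0.1, "dz": 0, "wx": 0, "wy": 0, "wz": 0},
    {"jaw": 255, "dx": 0, "dy": 0, "dz": 0, "wx": 0, "wy": 0, "wz": 0},
    {"jaw": 255, "dx": 0, "dy": 0, "dz": 0, "wx": 0, "wy": 0, "wz": 0},
  ],
)

```text
t: 12.0
tcp_pos: [0.5175, -0.2388, 0.1081]
eef_rot: [-0.703, 0.703, 0.08, -0.079]
force: [-0.3, 0.3, -0.2]
width: 0.0148
```

apply_moves(
  increments=[
    {"jaw": 255, "dx": 0, "dy": 0.1, "dz": 0, "wx": 0, "wy": 0, "wz": 0},
    {"jaw": 255, "dx": 0, "dy": 0, "dz": 0, "wx": 0, "wy": 0, "wz": 0},
    {"jaw": 255, "dx": 0, "dy": 0, "dz": 0, "wx": 0, "wy": 0, "wz": 0},
  ],
)

```text
t: 12.25
tcp_pos: [0.5177, -0.239, 0.1072]
eef_rot: [-0.702, 0.703, 0.08, -0.079]
force: [0.6, 1.1, 2.7]
width: 0.0149
```

apply_moves(
  increments=[
    {"jaw": 255, "dx": 0, "dy": 0.1, "dz": 0, "wx": 0, "wy": 0, "wz": 0},
    {"jaw": 255, "dx": 0, "dy": 0, "dz": 0, "wx": 0, "wy": 0, "wz": 0},
    {"jaw": 255, "dx": 0, "dy": 0, "dz": 0, "wx": 0, "wy": 0, "wz": 0},
  ],
)

```text
t: 12.5
tcp_pos: [0.5176, -0.239, 0.1062]
eef_rot: [-0.702, 0.703, 0.08, -0.079]
force: [-0.1, -0.0, 3.1]
width: 0.0149
```

```bash
python3 st.py
```

```text
12.5 [ 0.5176 -0.239   0.1062] F [-0.1 -0.   3.1] Mo [ 0.24 -0.09 -0.01] y [ 9.e-04 -3.e-04 -1.e+00] yaw 12.88 w 0.014886339794872234
[-1.59  3.25]
```

The hooks met the rim at TCP z of about 0.109, as predicted, so the clipped height is about 0.097. I'll keep pressing and watch the force.

apply_moves(
  increments=[
    {"jaw": 255, "dx": 0, "dy": 0.1, "dz": 0, "wx": 0, "wy": 0, "wz": 0},
    {"jaw": 255, "dx": 0, "dy": 0, "dz": 0, "wx": 0, "wy": 0, "wz": 0},
  ],
)

```text
t: 12.67
tcp_pos: [0.5176, -0.239, 0.1052]
eef_rot: [-0.703, 0.703, 0.08, -0.079]
force: [-0.2, 1.2, 3.3]
width: 0.0149
```

apply_moves(
  increments=[
    {"jaw": 255, "dx": 0, "dy": 0.1, "dz": 0, "wx": 0, "wy": 0, "wz": 0},
    {"jaw": 255, "dx": 0, "dy": 0, "dz": 0, "wx": 0, "wy": 0, "wz": 0},
  ],
)

```text
t: 12.83
tcp_pos: [0.5176, -0.239, 0.1043]
eef_rot: [-0.702, 0.703, 0.08, -0.079]
force: [0.3, 0.8, 5.3]
width: 0.0151
```

apply_moves(
  increments=[
    {"jaw": 255, "dx": 0, "dy": 0.1, "dz": 0, "wx": 0, "wy": 0, "wz": 0},
    {"jaw": 255, "dx": 0, "dy": 0, "dz": 0, "wx": 0, "wy": 0, "wz": 0},
  ],
)

```text
t: 13.0
tcp_pos: [0.5177, -0.2389, 0.1033]
eef_rot: [-0.702, 0.703, 0.08, -0.079]
force: [-0.3, 1.1, 4.7]
width: 0.0146
```

```bash
python3 st.py
```

```text
13.0 [ 0.5177 -0.2389  0.1033] F [-0.3  1.1  4.7] Mo [ 0.24 -0.1  -0.  ] y [ 1.1e-03 -3.0e-04 -1.0e+00] yaw 12.88 w 0.01457663614030646
[-1.47  3.3 ]
```

apply_moves(
  increments=[
    {"jaw": 255, "dx": 0, "dy": 0.1, "dz": 0, "wx": 0, "wy": 0, "wz": 0},
    {"jaw": 255, "dx": 0, "dy": 0.1, "dz": 0, "wx": 0, "wy": 0, "wz": 0},
    {"jaw": 255, "dx": 0, "dy": 0, "dz": 0, "wx": 0, "wy": 0, "wz": 0},
  ],
)

```text
t: 13.25
tcp_pos: [0.5171, -0.2388, 0.1005]
eef_rot: [0.703, -0.703, -0.079, 0.079]
force: [0.9, 0.4, 1.1]
width: 0.0146
```

apply_moves(
  increments=[
    {"jaw": 255, "dx": 0, "dy": 0.1, "dz": 0, "wx": 0, "wy": 0, "wz": 0},
    {"jaw": 255, "dx": 0, "dy": 0, "dz": 0, "wx": 0, "wy": 0, "wz": 0},
  ],
)

```text
t: 13.42
tcp_pos: [0.5165, -0.2387, 0.0989]
eef_rot: [0.703, -0.702, -0.079, 0.08]
force: [2.1, 0.2, -4.5]
width: 0.0148
```

apply_moves(
  increments=[
    {"jaw": 255, "dx": 0, "dy": 0.1, "dz": 0, "wx": 0, "wy": 0, "wz": 0},
    {"jaw": 255, "dx": 0, "dy": 0, "dz": 0, "wx": 0, "wy": 0, "wz": 0},
  ],
)

```text
t: 13.58
tcp_pos: [0.5158, -0.2388, 0.0972]
eef_rot: [0.703, -0.702, -0.078, 0.08]
force: [1.5, 0.7, -8.5]
width: 0.0149
```

apply_moves(
  increments=[
    {"jaw": 255, "dx": 0, "dy": 0.1, "dz": 0, "wx": 0, "wy": 0, "wz": 0},
    {"jaw": 255, "dx": 0, "dy": 0, "dz": 0, "wx": 0, "wy": 0, "wz": 0},
  ],
)

```text
t: 13.75
tcp_pos: [0.5158, -0.2388, 0.0969]
eef_rot: [0.703, -0.702, -0.078, 0.08]
force: [-1.4, 1.6, -7.9]
width: 0.0148
```

```bash
python3 st.py
```

```text
13.75 [ 0.5158 -0.2388  0.0969] F [-1.4  1.6 -7.9] Mo [0.1  0.13 0.02] y [-3.e-03  7.e-04 -1.e+00] yaw 12.87 w 0.014776984249216212
[-3.3   3.84]
```

The force eased and then reversed to a net pull of about −6 N, so the hooks are drawing the cover down past the rim. I'll press on gently until the seal pushes back.

apply_moves(
  increments=[
    {"jaw": 255, "dx": 0.05, "dy": 0.1, "dz": 0, "wx": 0, "wy": 0, "wz": 0},
    {"jaw": 255, "dx": 0, "dy": 0, "dz": 0, "wx": 0, "wy": 0, "wz": 0},
  ],
)

```text
t: 13.92
tcp_pos: [0.5172, -0.2391, 0.0969]
eef_rot: [-0.703, 0.703, 0.079, -0.08]
force: [-1.9, 0.5, -2.4]
width: 0.0147
```

apply_moves(
  increments=[
    {"jaw": 255, "dx": 0, "dy": 0.1, "dz": 0, "wx": 0, "wy": 0, "wz": 0},
    {"jaw": 255, "dx": 0, "dy": 0, "dz": 0, "wx": 0, "wy": 0, "wz": 0},
  ],
)

```text
t: 14.08
tcp_pos: [0.5183, -0.2392, 0.0967]
eef_rot: [-0.702, 0.703, 0.08, -0.079]
force: [-1.5, 0.1, 2.4]
width: 0.0148
```

```bash
python3 st.py
```

```text
14.0833 [ 0.5183 -0.2392  0.0967] F [-1.5  0.1  2.4] Mo [0.01 0.47 0.04] y [ 0.0011 -0.0011 -1.    ] yaw 12.86 w 0.01477025637564924
[-1.01  2.91]
```

apply_moves(
  increments=[
    {"jaw": 255, "dx": 0, "dy": 0.1, "dz": 0, "wx": 0, "wy": 0, "wz": 0},
    {"jaw": 255, "dx": 0, "dy": 0, "dz": 0, "wx": 0, "wy": 0, "wz": 0},
  ],
)

```text
t: 14.25
tcp_pos: [0.5185, -0.2392, 0.0959]
eef_rot: [-0.702, 0.703, 0.08, -0.079]
force: [-3.0, -0.3, 5.8]
width: 0.0148
```

apply_moves(
  increments=[
    {"jaw": 255, "dx": 0, "dy": 0.1, "dz": 0, "wx": 0, "wy": 0, "wz": 0},
    {"jaw": 255, "dx": 0, "dy": 0, "dz": 0, "wx": 0, "wy": 0, "wz": 0},
  ],
)

```text
t: 14.42
tcp_pos: [0.5185, -0.2392, 0.0952]
eef_rot: [-0.702, 0.703, 0.08, -0.079]
force: [-3.9, 0.7, 8.4]
width: 0.015
```

```bash
python3 st.py
```

```text
14.4167 [ 0.5185 -0.2392  0.0952] F [-3.9  0.7  8.4] Mo [ 0.07  0.83 -0.05] y [ 0.0015 -0.0014 -1.    ] yaw 12.87 w 0.015016495967215033
[-0.77  2.81]
```

apply_moves(
  increments=[
    {"jaw": 255, "dx": -0.05, "dy": -0.1, "dz": 0, "wx": 0, "wy": 0, "wz": 0},
    {"jaw": 255, "dx": 0, "dy": -0.1, "dz": 0, "wx": 0, "wy": 0, "wz": 0},
    {"jaw": 255, "dx": 0, "dy": 0, "dz": 0, "wx": 0, "wy": 0, "wz": 0},
    {"jaw": 255, "dx": 0, "dy": 0, "dz": 0, "wx": 0, "wy": 0, "wz": 0},
  ],
)

```text
t: 14.75
tcp_pos: [0.5184, -0.2392, 0.0965]
eef_rot: [-0.702, 0.703, 0.08, -0.078]
force: [0.7, 0.4, 3.0]
width: 0.0145
```

```bash
python3 st.py; python3 - <<'E'
from h import *
for n in("scene","side"):
    p,d,m,P=cap(n); cv2.imwrite(f"pics/{n}10.png",p[...,::-1])
a=cv2.imread("pics/scene10.png")[150:240,160:260];b=cv2.imread("pics/side10.png")[210:330,220:330]
cv2.imwrite("pics/both10.png",np.hstack([cv2.resize(a,(400,360)),cv2.resize(b,(380,360))]))
E
```

```text
14.75 [ 0.5184 -0.2392  0.0965] F [0.7 0.4 3. ] Mo [-0.13 -0.13  0.02] y [ 2.7e-03 -7.0e-04 -1.0e+00] yaw 12.88 w 0.014485483630649124
[-0.83  2.88]
```

View pics/both10.png

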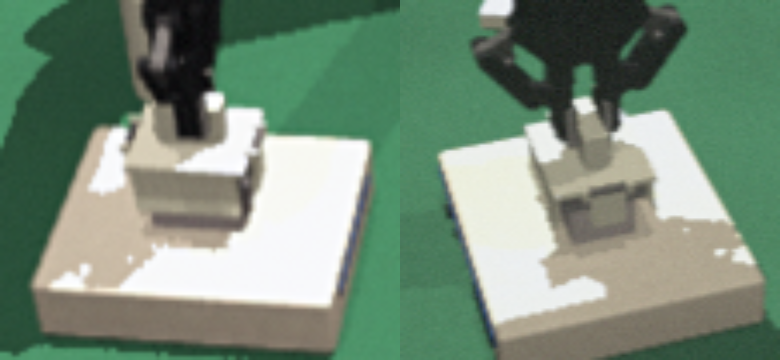

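Both views show the cover down over the collar, level, with the dark rim hidden. I'll do a small pull test before releasing.

apply_moves(
  increments=[
    {"jaw": 255, "dx": 0, "dy": -0.1, "dz": 0, "wx": 0, "wy": 0, "wz": 0},
    {"jaw": 255, "dx": 0, "dy": -0.15, "dz": 0, "wx": 0, "wy": 0, "wz": 0},
    {"jaw": 255, "dx": 0, "dy": 0, "dz": 0, "wx": 0, "wy": 0, "wz": 0},
    {"jaw": 255, "dx": 0, "dy": 0, "dz": 0, "wx": 0, "wy": 0, "wz": 0},
  ],
)

```text
t: 15.18
tcp_pos: [0.5168, -0.2388, 0.097]
eef_rot: [0.703, -0.702, -0.079, 0.08]
force: [4.9, -1.8, -13.2]
width: 0.0149
```

```bash
python3 st.py
```

```text
15.1833 [ 0.5168 -0.2388  0.097 ] F [  4.9  -1.8 -13.2] Mo [-0.28 -1.18 -0.02] y [-7.0e-04  1.1e-03 -1.0e+00] yaw 12.88 w 0.014858980497977306
[-2.37  3.65]
```

It holds: a 13 N pull moved it only 0.5 mm. I'll relax the pull and let go.

apply_moves(
  increments=[
    {"jaw": 255, "dx": 0, "dy": 0.15, "dz": 0, "wx": 0, "wy": 0, "wz": 0},
    {"jaw": 255, "dx": 0, "dy": 0, "dz": 0, "wx": 0, "wy": 0, "wz": 0},
    {"jaw": 255, "dx": 0, "dy": 0, "dz": 0, "wx": 0, "wy": 0, "wz": 0},
    {"jaw": 0, "dx": 0, "dy": 0, "dz": 0, "wx": 0, "wy": 0, "wz": 0},
    {"jaw": 0, "dx": 0, "dy": 0, "dz": 0, "wx": 0, "wy": 0, "wz": 0},
  ],
)

```text
t: 15.6
tcp_pos: [0.517, -0.2388, 0.0974]
eef_rot: [-0.703, 0.703, 0.079, -0.079]
force: [0.1, 0.9, 0.4]
width: 0.038
```

apply_moves(
  increments=[
    {"jaw": 0, "dx": 0, "dy": 0, "dz": 0, "wx": 0, "wy": 0, "wz": 0},
    {"jaw": 0, "dx": 0, "dy": 0, "dz": 0, "wx": 0, "wy": 0, "wz": 0},
    {"jaw": 0, "dx": 0, "dy": 0, "dz": 0, "wx": 0, "wy": 0, "wz": 0},
    {"jaw": 0, "dx": 0, "dy": 0, "dz": 0, "wx": 0, "wy": 0, "wz": 0},
    {"jaw": 0, "dx": 0, "dy": 0, "dz": 0, "wx": 0, "wy": 0, "wz": 0},
  ],
)

```text
t: 16.02
tcp_pos: [0.5172, -0.2389, 0.097]
eef_rot: [-0.703, 0.703, 0.079, -0.079]
force: [-0.8, 0.4, 0.5]
width: 0.0858
```

apply_moves(
  increments=[
    {"jaw": 0, "dx": 0, "dy": -1.0, "dz": 0, "wx": 0, "wy": 0, "wz": 0},
    {"jaw": 0, "dx": 0, "dy": -3.0, "dz": 0, "wx": 0, "wy": 0, "wz": 0},
    {"jaw": 0, "dx": 0, "dy": -4.0, "dz": 0, "wx": 0, "wy": 0, "wz": 0},
    {"jaw": 0, "dx": 0, "dy": -3.0, "dz": 0, "wx": 0, "wy": 0, "wz": 0},
    {"jaw": 0, "dx": 0, "dy": 0, "dz": 0, "wx": 0, "wy": 0, "wz": 0},
  ],
)

```text
t: 16.43
tcp_pos: [0.5216, -0.2395, 0.2145]
eef_rot: [-0.7, 0.705, 0.083, -0.075]
force: [0.7, 0.1, 0.4]
width: 0.0856
```

apply_moves(
  increments=[
    {"jaw": 0, "dx": 0, "dy": 0, "dz": 0, "wx": 0, "wy": 0, "wz": 0},
    {"jaw": 0, "dx": 0, "dy": 0, "dz": 0, "wx": 0, "wy": 0, "wz": 0},
    {"jaw": 0, "dx": 0, "dy": 0, "dz": 0, "wx": 0, "wy": 0, "wz": 0},
  ],
)

```text
t: 16.68
tcp_pos: [0.5161, -0.2388, 0.2057]
eef_rot: [0.703, -0.702, -0.078, 0.08]
force: [0.8, -0.3, 0.5]
width: 0.0853
```

```bash
python3 st.py; python3 - <<'E'
from meas import *
p,d,m,P=cap("wrist");cv2.imwrite("pics/w11.png",p[...,::-1]);W=cloud(d,m,P)
k=np.isfinite(W[...,2])&(abs(W[...,2]-.1125)<.007)&(np.hypot(W[...,0]-.52,W[...,1]+.242)<.065)&(p.min(-1)>100)
w=W[k];A=np.c_[w[:,:2]-U,np.ones(len(w))];c=np.linalg.lstsq(A,w[:,2],rcond=None)[0]
print(len(w),"slope",c[:2].round(4),"z",np.median(w[:,2]).round(4),[np.round(t,2) for t in cv2.minAreaRect(w[:,:2].astype(np.float32)*1000)])
E
```

```text
16.6833 [ 0.5161 -0.2388  0.2057] F [ 0.8 -0.3  0.5] Mo [-0.   -0.05  0.04] y [-2.5e-03  9.0e-04 -1.0e+00] yaw 12.87 w 0.08533695406854391
[-2.99  3.79]
4934 slope [-0.0003 -0.0001] z 0.1131 [array([ 518.78, -241.86]), array([66.18, 91.61]), np.float64(12.78)]
```

View pics/w11.png

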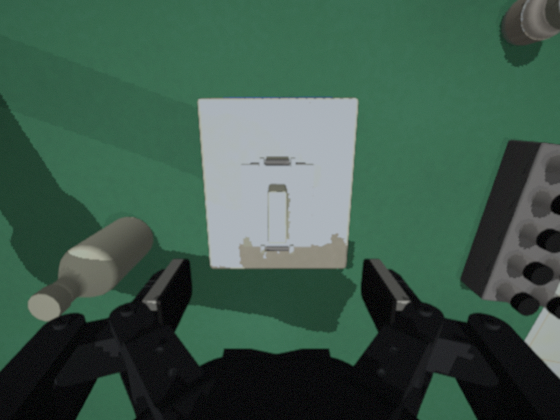

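The cover sits centred on the unit, with its handle at (277,210) and its clip arms at (277,160) and (277,248). It is level, square and at the expected clipped height. I'll hand in.

```bash
python3 -c "
from cell import workorder
print(workorder.sign_off())"
```

```text
the job is handed in; nothing more can be done
None
```

The cover is clipped onto the measuring cell's collar and released, and the job is handed in at about 17 s of the 51 s allowed. No verdict came back.

**Snapping in:** The hooks met the rim at the height the camera predicted. The push rose to about 8 N, eased, then reversed as the hooks drew the cover down past the rim. The seal then pushed back up to a press of about 11 N, well under 25 N. A 13 N pull test moved the cover only about 0.5 mm.

**Last wrist-camera check:**

| Check | Measured | Limit |
|---|---|---|
| Height of foot above bench | about 76 mm (clipped height worked out from the camera's collar reading: about 76 mm) | 61–87 mm |
| Level | within 0.001 rad | 0.05 rad |
| Off centre | about 1 mm | 5 mm |
| Off square | about 0.3° | 0.1 rad (5.7°) |

The gripper was open and about 10 cm clear. I couldn't read the clip-arm and seal joints directly, so that evidence comes from the forces, the height and the pictures. I never touched the other items, but I did not re-measure their positions at the end.

**What went wrong or disagreed:**
- **First grasp missed:** the real fingertips sat about 35 mm farther back than the stated tool offset, so the jaws closed above the handle. The cover did not move, and I regrasped 33 mm deeper.
- **Camera offset:** the wrist camera read about 1 mm off along the jaw direction. I cancelled it by comparing cover and unit in the same view and cross-checking with the other two cameras.

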